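Set the rail bar flat-up and start the boring jig

ROBOT

A 6-joint arm with a two-finger parallel gripper is mounted at the origin on the work surface. World frame = base frame: x ahead of the robot, y to its left, z up, the work surface at z = 0. Lengths are in mm, angles in rad, forces in N, time in s.
With the tool pointing down it reaches from about 350 to 775 mm from the base axis. Payload 7.3 kg.
Tool frame: the origin (TCP) lies at the very end of the fingers, on their centre line; the grasp point (between the pads) lies 19 mm behind it; x points along the fingers, z is the direction in which the jaws open and shut, and the axes are right-handed (so a half turn about x gives the same grasp; the last joint's range is limited). The gripper opens to 92 mm and grips with 3 to 60 N. Pads are 19 mm wide; open, the fingers measure 130 mm over their backs; the gripper's body (75 mm by 190 mm) begins 47 mm behind the grasp point.
Start: joints at [1.03, 0.342, 1.524, -0, 1.275, -0.146], TCP at [201.916, 484.641, 200.341] pointing down, gripper open.
Joint ranges: [-2.53, 2.53], [-0.77, 2.02], [0.04, 2.7], [-1, 4.14], [0.28, 2.66], [-3.11, 3.11]. Speed limits (rad/s): [2.57, 2.57, 3.14, 3.14, 3.14, 3.14].

INTERFACE

Orientations are given as [roll, pitch, yaw] about the fixed x, y, z axes, in that order (R = Rz(yaw) Ry(pitch) Rx(roll)).
In Python, from plant import * gives the robot as it stands.
- The arm moves only by the tool carry_out, never from a script. Its argument "rows" is a list of rows, each a list of 4 numbers: the shift along the world's x, y, z in mm, then the turn about the world's z in degrees. In form: [[x, y, z, twist], ...]. A call has 1 to 20 rows; each row is the pose to reach, as a shift and turn from the pose measured when the call began; what a row does not reach only later rows make up. A row lasts 1/12 s, in which the tool goes at most 41.7 mm and 7.16 degrees, less where a joint would pass 70% of its speed; a pose out of reach is approached as far as the arm can. A call with a gripper value outside its range is refused whole. "hand" is the finger opening in mm, from 0 to 91.8, set as the call begins (left out, the last holds). The fingers move at their own pace and stop on an object; the grip force is fixed at half the most. Time passes only in rows, so rows that repeat a pose let the fingers close. It gives the time, the measured TCP pose, the force and the opening at its end, in the units of the state.
- get_obs(): the state, without advancing time (a new reading comes with each control period).
- capture(name): name is "side" or "top" or "wrist"; returns the picture (480x640x3 uint8, red, green, blue); there is no depth.
- camera_info(name): a dict with "camera_matrix" (3x3 intrinsics, pixels), "pose" (4x4, takes a point from camera to world coordinates); the wrist camera has in their place "mount" (4x4, takes a point from camera to tool coordinates, whose origin is the TCP and whose axes are the tool frame's). Camera axes: x right, y down, z forward; pixel columns grow to the right and rows downward; lengths in mm; the calibration is good to about 2 mm. A picture is of the moment at which its call begins: read the wrist's pose just before it. camera_info takes no time and is no camera call.
- close_job(): hands the job in, once; it reports no verdict.
The state is a dict: "time": time; "joint_positions": joint angles; "dq": joint speeds; "tau": joint torques, N m; "tool_pos": TCP position; "tcp_rot": TCP orientation; "contact_force": force on the tool from outside, world axes, zero at the start; "moment": the same for the moment, N m; "grip_width": finger opening in mm.
Only numpy, scipy, OpenCV 4.12 (cv2) and the standard library are available. Lean on these libraries where they do the work, as an engineer would, in place of code of your own. Each camera call takes 0.05 s, during which the arm holds its last target. There are 200 camera calls.

TASK

Get the stair-rail bar ready for boring: roll the dark round bar in the V rests of the green jig until its pale planed flat faces straight up, and let go of it. Then start the jig on the grey control box by pressing the keys one at a time, each fully down and let up again, in this order: yellow, blue, white, green. Never press the red stop key, and leave the bar flat-up and the tools and other things lying about where they are.

Things in the scene. Friction and masses are not known exactly. Their poses are not given: they have to be found in the camera images.
- jig: green end-boring jig, fixed to the table: base plate 140 x 260 x 12 mm with two aluminium V rests and a green motor at its +y end. Origin on the table under the middle of the bar, z up; the bar lies along its y axis, x points away from the robot. Between base plate and bar's axis there are 73 mm of free air
- rest_near_motor (a point): on the bar's axis in the V rest on the motor side, 60 mm along the jig's +y from bar_mid. Each rest is 20 mm thick along the bar, 76 mm long across it, and reaches about 88 mm above the table; the other, equal one stands 60 mm the other way, so 100 mm of bare bar lie between them
- motor_end (a point): on the bar's axis at the near end of the green motor, 104 mm along the jig's +y from bar_mid; the motor is 62 mm across, 62 mm long and 116 mm high over the table; a 24 mm chuck reaches 16 mm from it towards the bar
- bar_mid (a point): on the axis of the dark-stained round wooden bar, half-way between the rests, 85 mm above the table. Bar: 36 mm diameter, from -105 to +85 mm of here along the jig's y. It is captive in the rests and only turns about its axis; it stays where left and takes about 0.06 N m. Grip it across its diameter and tilt the gripper about the axis to roll it. Frame: y along the bar, z out of the flat
- bar (a joint): turn of the bar, rad. Between the rests it has one pale planed flat, 20 mm wide, 98 mm long, 15 mm from the axis, with two small dark pilot holes; all else is dark and round. 0 = flat facing straight up; positive = flat leaning towards the jig's +x side (away from the robot); range -1.6 to 1.6; starts between 0.6 and 1.1
- console: grey control box with an aluminium panel, fixed to the table, 150 (x) x 215 (y) x 55 mm high; origin under its centre. Its flat top carries six round fittings in two rows of three, 68 mm apart in both directions, in a different arrangement every time: five push keys (yellow, blue, white, green, red) and a low clear lamp lens that does nothing
- key_yellow_top (a point): centre of the top face of the yellow push key (wake, pressed first): a 28 mm disc, its top 77 mm above the table when up, in a 44 mm black collar whose rim is 10 mm lower; pressed straight down
- key_yellow (a joint): travel of the yellow key, m: 0 = up, 0.006 = fully down; it springs back; about 1.5 N starts it moving and 5 N takes it fully down
- key_blue_top (a point): centre of the top face of the blue push key (clamp, pressed second): a 28 mm disc, its top 77 mm above the table when up, in a 44 mm black collar whose rim is 10 mm lower; pressed straight down
- key_blue (a joint): travel of the blue key, m: 0 = up, 0.006 = fully down; it springs back; about 1.5 N starts it moving and 5 N takes it fully down
- key_white_top (a point): centre of the top face of the white push key (zero, pressed third): a 28 mm disc, its top 77 mm above the table when up, in a 44 mm black collar whose rim is 10 mm lower; pressed straight down
- key_white (a joint): travel of the white key, m: 0 = up, 0.006 = fully down; it springs back; about 1.5 N starts it moving and 5 N takes it fully down
- key_green_top (a point): centre of the top face of the green push key (start, pressed last): a 28 mm disc, its top 77 mm above the table when up, in a 44 mm black collar whose rim is 10 mm lower; pressed straight down
- key_green (a joint): travel of the green key, m: 0 = up, 0.006 = fully down; it springs back; about 1.5 N starts it moving and 5 N takes it fully down
- key_red_top (a point): centre of the top face of the red push key (stop, not to be pressed): a 28 mm disc, its top 77 mm above the table when up, in a 44 mm black collar whose rim is 10 mm lower; pressed straight down
- key_red (a joint): travel of the red key, m: 0 = up, 0.006 = fully down; it springs back; about 1.5 N starts it moving and 5 N takes it fully down
- battery_mid (a point): black cordless-tool battery pack, 75 x 110 x 62 mm, loose on the table behind the control box; this point is its centre
- folding_rule_mid (a point): folded wooden rule, 18 x 200 x 16 mm, loose on the table in front of the control box; its centre
- offcut_mid (a point): pale oak offcut, 50 x 130 x 32 mm, loose on the table behind the jig; its centre
- chisel_mid (a point): wood chisel with yellow handle, 225 mm long, 18 mm high, loose on the table in front of the jig; near its middle
- tape_mid (a point): orange tape measure, 70 x 65 x 36 mm, loose on the table; its centre
- hammer_grip (a point): hammer lying on the right of the table; a point on its handle
- level_mid (a point): yellow spirit level, 25 x 400 x 50 mm, standing on its edge on the left of the table; its centre

How it is judged (in metres and radians):
On the way, in this order (a step that is already met when the one before it is completed fails the run):
1. the bar's flat faces up and the bar has been let go, with every key still up (angle between bar_mid's own z axis and vertical below 0.175 rad and contact force between the fingers and jig below 0.5 N and value of joint each of key_yellow, key_blue, key_white, key_green, key_red below 0.0015 m), for 0.2 s.
2. the yellow key alone is pressed fully down, the flat still up (angle between bar_mid's own z axis and vertical below 0.175 rad and value of joint key_yellow above 0.0045 m and value of joint each of key_blue, key_white, key_green, key_red below 0.0015 m), for 0.06 s.
3. the blue key alone is pressed fully down, the flat still up (angle between bar_mid's own z axis and vertical below 0.175 rad and value of joint key_blue above 0.0045 m and value of joint each of key_yellow, key_white, key_green, key_red below 0.0015 m), for 0.06 s.
4. the white key alone is pressed fully down, the flat still up (angle between bar_mid's own z axis and vertical below 0.175 rad and value of joint key_white above 0.0045 m and value of joint each of key_yellow, key_blue, key_green, key_red below 0.0015 m), for 0.06 s.
5. the green key alone is pressed fully down, the flat still up (angle between bar_mid's own z axis and vertical below 0.175 rad and value of joint key_green above 0.0045 m and value of joint each of key_yellow, key_blue, key_white, key_red below 0.0015 m), for 0.06 s.
At the end, for the whole second after the job is handed in: The bar's flat faces up within 10 degrees and the bar is at rest; all five keys are up again (within 1.5 mm), after yellow, blue, white and green were each pressed down alone (at least 4.5 of 6 mm) in that order with the flat already up (angle between bar_mid's own z axis and vertical below 0.175 rad and velocity of joint bar between -0.05 and 0.05 rad/s and value of joint each of key_yellow, key_blue, key_white, key_green, key_red below 0.0015 m); the robot touches nothing.
It fails at once if a key is pressed while the bar's flat is not yet up (not (angle between bar_mid's own z axis and vertical below 0.175 rad) and value of joint any of key_yellow, key_blue, key_white, key_green, key_red above 0.003 m).
It fails at once if two keys are pressed at once (value of joint each of key_blue, key_yellow above 0.003 m or value of joint each of key_white, key_yellow above 0.003 m or value of joint each of key_white, key_blue above 0.003 m or value of joint each of key_green, key_yellow above 0.003 m or value of joint each of key_green, key_blue above 0.003 m or value of joint each of key_green, key_white above 0.003 m or value of joint each of key_red, key_yellow above 0.003 m or value of joint each of key_red, key_blue above 0.003 m or value of joint each of key_red, key_white above 0.003 m or value of joint each of key_red, key_green above 0.003 m).
It fails at once if the red stop key is pressed (more than 2 mm) (value of joint key_red above 0.002 m).
It fails at once if one of the loose things lying about is moved by more than 30 mm (distance of any of battery_mid, folding_rule_mid, offcut_mid, chisel_mid, tape_mid, hammer_grip, level_mid from where it was at the start of the episode above 0.03 m).
It also fails if it takes over 64 s, if anything falls off the work surface, if the arm or the gripper's body presses on something with over 40 N, if the wrist force passes 120 N, or if a joint passes its speed limit or range.

## Working session

There is one attempt and no reset: what is moved stays moved. The work goes in short steps, Python scripts to look and compute and a tool call to move; the robot and the scene stay as the last step left them, time stands still between calls to the robot, and variables do not carry over. Pictures are saved under pics/ and viewed, about 8 in all and at most 12, crops included, and the job is handed in when it is done.

Besides the shell and the picture viewer there is one more tool, called after "Call:" as a command line: name --pt "numbers of a row" for each row, then --argument value for the rest. carry_out: Moves the arm, as the interface text tells. Its arguments: {"type":"object","properties":{"rows":{"type":"array"},"hand":{"type":"number"}},"required":["rows"]}

```bash
mkdir -p pics; python3 - <<'E'
from plant import *
import cv2
o=get_obs();print({k:o[k] for k in('time','tool_pos','tcp_rot','grip_width')})
for n in('top','side'):
    c=camera_info(n);print(n,c['camera_matrix'],c['pose'])
    cv2.imwrite(f'pics/{n}1.png',capture(n)[:,:,::-1])
print(camera_info('wrist'))
E
```

```text
{'time': 0.0, 'tool_pos': array([201.68832984, 484.23769842, 199.64410313]), 'tcp_rot': array([ 3.01253039,  1.56925064, -2.09466273]), 'grip_width': 91.96831625994658}
top [[597.12022171   0.         320.11712108]
 [  0.         597.12022171 236.0411436 ]
 [  0.           0.           1.        ]] [[ 1.36885545e-02 -9.97191422e-01  7.36335002e-02  4.10099023e+02]
 [-9.99884130e-01 -1.41415501e-02 -5.63417522e-03  5.29354704e+00]
 [ 6.65964303e-03 -7.35478446e-02 -9.97269454e-01  1.76996911e+03]
 [ 0.00000000e+00  0.00000000e+00  0.00000000e+00  1.00000000e+00]]
side [[444.3779261    0.         316.8995423 ]
 [  0.         444.3779261  233.45306427]
 [  0.           0.           1.        ]] [[ 7.37392402e-01 -4.45982219e-01  5.07299030e-01 -2.24256957e+00]
 [-6.75452218e-01 -4.82311501e-01  5.57799173e-01 -6.04455851e+02]
 [-4.09235678e-03 -7.53973127e-01 -6.56892515e-01  7.68288668e+02]
 [ 0.00000000e+00  0.00000000e+00  0.00000000e+00  1.00000000e+00]]
{'camera_matrix': array([[399.83377279,   0.        , 319.44657543],
       [  0.        , 399.83377279, 236.88947884],
       [  0.        ,   0.        ,   1.        ]]), 'mount': array([[ 2.84680565e-04, -2.92416420e-01,  9.56291042e-01,
        -1.83962961e+02],
       [ 1.07316181e-03, -9.56290440e-01, -2.92416556e-01,
         7.99923679e+01],
       [ 9.99999384e-01,  1.10950033e-03,  4.15728302e-05,
        -2.18867202e-01],
       [ 0.00000000e+00,  0.00000000e+00,  0.00000000e+00,
         1.00000000e+00]])}
```

View pics/top1.png

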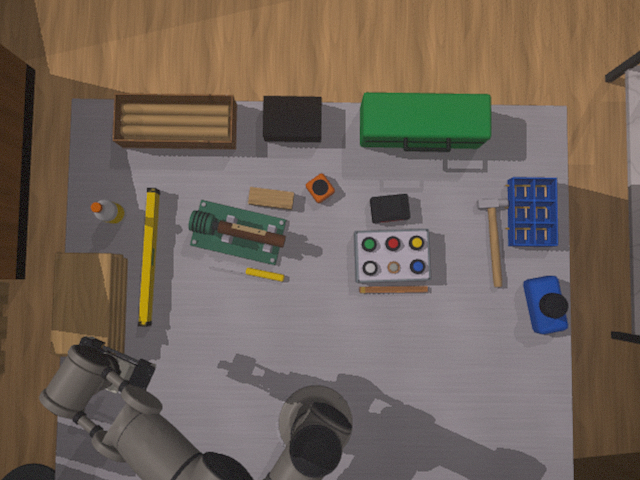

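View pics/side1.png

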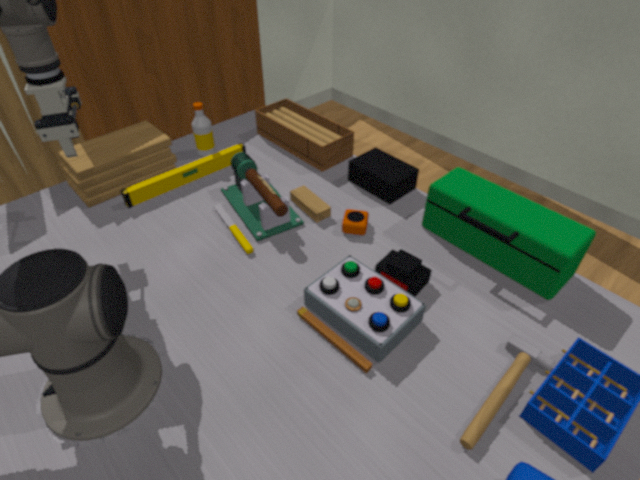

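```bash
python3 - <<'E'
import cv2,numpy as np
i=cv2.imread('pics/top1.png')
f=lambda x,y:cv2.resize(i[y:y+60,x:x+120],None,fx=5,fy=5,interpolation=cv2.INTER_CUBIC)
cv2.imwrite('pics/crop1.png',np.vstack([f(180,200),f(335,227)]))
E
```

```text
(no output)
```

View pics/crop1.png

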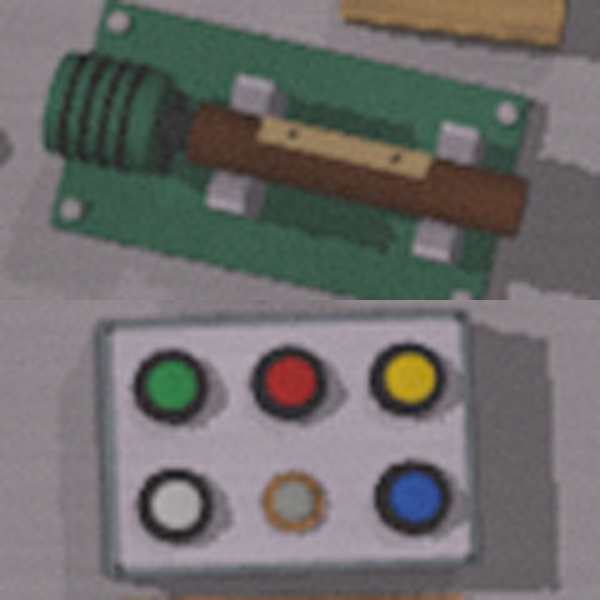

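```bash
cat >h.py <<'E'
from plant import *
import numpy as np
from scipy.spatial.transform import Rotation as R
def ray(n,u,v,z):
    c=camera_info(n);P=c['pose'];d=P[:3,:3]@np.linalg.solve(c['camera_matrix'],[u,v,1]);o=P[:3,3]
    return o+d*(z-o[2])/d[2]
def rot(o): return R.from_euler('xyz',o['tcp_rot']).as_matrix()
E
python3 - <<'E'
from h import *
np.set_printoptions(precision=2,suppress=True)
o=get_obs();print(o['tool_pos'],rot(o))
K=dict(g=(369.4,243.8),r=(393.2,243.2),y=(417,242.4),w=(370.4,268.2),b=(418,266.4))
for k,p in K.items():print(k,ray('top',*p,77))
A=ray('top',180+200/5,200+130/5,85);B=ray('top',180+520/5,200+207/5,85)
d=A-B;L=np.linalg.norm(d);d/=L;print('ends',A,B,'len',L,'mid',(A-85*d+B+105*d)/2,'yaw',np.degrees(np.arctan2(-d[0],d[1])))
# flat centre, two pilot holes
for p in((293,134),(396,158)):print(ray('top',180+p[0]/5,200+p[1]/5,96))
E
```

```text
[201.71 484.28 199.72] [[-0.   -0.92  0.38]
 [-0.    0.38  0.92]
 [-1.    0.   -0.  ]]
g [ 514.98 -144.62   77.  ]
r [ 517.64 -212.29   77.  ]
y [ 520.88 -280.02   77.  ]
w [ 445.76 -147.98   77.  ]
b [ 452.73 -282.97   77.  ]
ends [558.98 279.46  85.  ] [517.87  97.64  85.  ] len 186.40693822873982 mid [540.63 198.31  85.  ] yaw -12.739634584544683
[556.5  225.38  96.  ]
[543.78 167.21  96.  ]
```

Call:
carry_out --pt "25 -20 0 -6" --pt "50 -40 0 -12" --pt "75 -65 0 -18" --pt "100 -85 0 -24" --pt "125 -105 0 -30" --pt "150 -125 0 -36" --pt "175 -150 0 -42" --pt "200 -170 0 -48" --pt "225 -190 0 -54" --pt "250 -210 0 -60" --pt "275 -232 0 -66" --pt "300 -252 0 -72" --pt "325 -272 0 -78" --pt "339 -286 0 -80" --pt "339 -286 0 -80" --pt "339 -286 0 -80" --pt "339 -286 0 -80" --hand 0

```text
time: 1.52
tool_pos: [539.9, 198.7, 199.3]
tcp_rot: [3.125, 1.568, 2.906]
contact_force: [0.7, -0.3, 0.1]
grip_width: 0.7
```

```bash
python3 - <<'E'
from h import *
import cv2
np.set_printoptions(precision=3,suppress=True)
o=get_obs();i=capture('wrist');cv2.imwrite('pics/w1.png',i[:,:,::-1])
c=camera_info('wrist');T=np.eye(4);T[:3,:3]=rot(o);T[:3,3]=o['tool_pos']
np.save('w1.npy',T@c['mount'])
print(o['time'],o['tool_pos'],rot(o),o['contact_force'],o['grip_width'],o['joint_positions'])
E
```

```text
1.5167 [539.911 198.681 199.294] [[-0.003  0.218  0.976]
 [ 0.001  0.976 -0.218]
 [-1.     0.    -0.003]] [ 0.681 -0.335  0.106] 0.6655825076455854 [0.219 0.437 1.38  0.001 1.327 0.438]
```

View pics/w1.png

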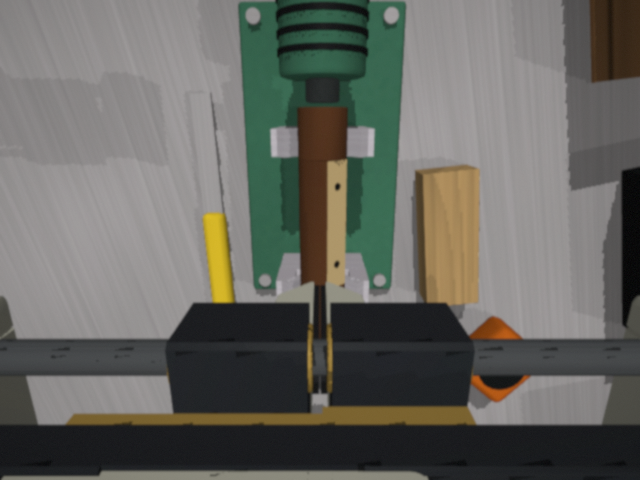

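```bash
python3 - <<'E'
from h import *
import cv2
i=cv2.imread('pics/w1.png')
cv2.imwrite('pics/w1c.png',cv2.resize(i[250:350,240:400],None,fx=5,fy=5,interpolation=cv2.INTER_CUBIC))
C=np.load('w1.npy');K=camera_info('wrist')['camera_matrix']
def rw(u,v,z):
    d=C[:3,:3]@np.linalg.solve(K,[u,v,1]);return C[:3,3]+d*(z-C[2,3])/d[2]
s=np.array([.976,-.218]);p0=get_obs()['tool_pos']
for v in(120,150,200,270):
    for uu in (299.5,347): 
        p=rw(uu,v,85);print(v,p,'across',(p-p0)[:2]@s,'along',(p-p0)[:2]@[.218,.976])
for u,v in((252,17),(391,16),(265,281),(379,281)):p=rw(u,v,12);print(p,(p-p0)[:2]@s)
for u,v in((337,186),(337,264)):p=rw(u,v,96);print(p,(p-p0)[:2]@s)
E
```

```text
120 [541.30815516 275.61135202  85.        ] across -15.174216015556976 along 75.05510228881245
120 [574.5118477  268.24600395  85.        ] across 18.838233777995335 along 75.10492753705242
150 [536.44458508 255.11066949  85.        ] across -15.451911627813695 along 53.98617786091618
150 [570.36504081 247.59381151  85.        ] across 19.293128211222392 along 54.04438382054717
200 [527.85560964 218.90684069  85.        ] across -15.942316978482378 along 16.778844304905565
200 [563.04200419 211.12315689  85.        ] across 20.09644717189504 along 16.852602928608626
270 [514.69712362 163.44183459  85.        ] across -16.69362800467266 along -40.223551606255604
270 [551.82332926 155.25119562  85.        ] across 21.327107995733503 along -40.124102406673735
[517.89565992 364.06451348  12.        ] -57.3076005673275
[630.78609493 339.70600016  12.        ] 58.18361990237337
[467.73754907 131.81229172  12.        ] -55.63093241689707
[579.6201382  107.14035462  12.        ] 58.94495685810687
[557.78555584 225.17512311  96.        ] 11.902824949959841
[545.49444366 166.20145309  96.        ] 12.762959524448641
```

View pics/w1c.png

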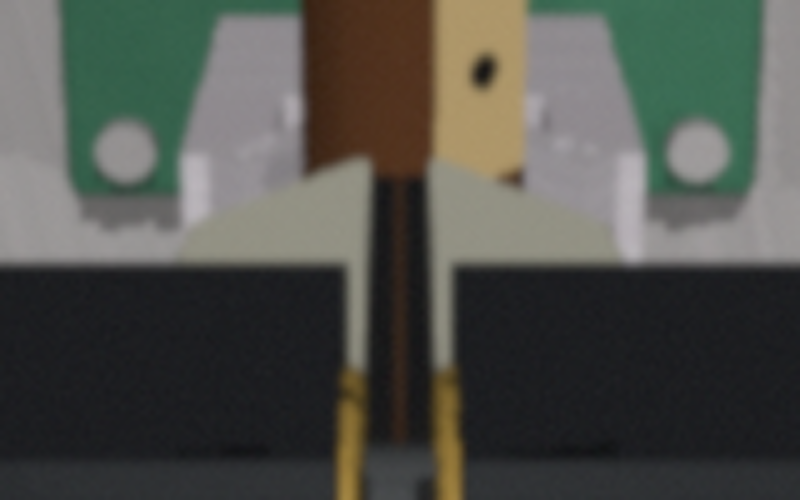

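Call:
carry_out --pt "14 -3 -35 0" --pt "14 -3 -65 0" --pt "14 -3 -85 0" --pt "14 -3 -95 0" --pt "14 -3 -97 0" --pt "14 -3 -97 0" --pt "14 -3 -97 0"

```text
time: 2.15
tool_pos: [554.5, 196.7, 104.1]
tcp_rot: [1.486, 1.57, 1.268]
contact_force: [0.3, -0.4, -0.7]
grip_width: 0.2
```

Call:
carry_out --pt "0 0 -1 0" --pt "0 0 -2 0" --pt "0 0 -2 0" --pt "0 0 -2 0"

```text
time: 2.48
tool_pos: [554.7, 196.7, 102.7]
tcp_rot: [1.05, 1.569, 0.832]
contact_force: [0.5, 0.5, -0.1]
grip_width: 0.6
```

Call:
carry_out --pt "0 0 -1 0" --pt "0 0 -2 0" --pt "0 0 -2.5 0" --pt "0 0 -2.5 0"

```text
time: 2.82
tool_pos: [554.6, 196.7, 100.0]
tcp_rot: [1.191, 1.569, 0.973]
contact_force: [-1.0, 0.3, 0.1]
grip_width: 0.4
```

Call:
carry_out --pt "-1 0.2 0 0" --pt "-2 0.4 0 0" --pt "-3 0.7 0 0" --pt "-4 0.9 0 0" --pt "-4 0.9 0 0"

```text
time: 3.23
tool_pos: [550.3, 197.6, 100.0]
tcp_rot: [1.316, 1.569, 1.098]
contact_force: [1.0, -0.7, 0.0]
grip_width: 0.2
```

Call:
carry_out --pt "-1 0.2 0 0" --pt "-2 0.4 0 0" --pt "-3 0.7 0 0" --pt "-4 0.9 0 0" --pt "-5 1.1 0 0" --pt "-5 1.1 0 0"

```text
time: 3.73
tool_pos: [545.1, 198.8, 100.0]
tcp_rot: [1.41, 1.569, 1.193]
contact_force: [-0.4, 0.3, 0.6]
grip_width: 0.4
```

Call:
carry_out --pt "-1 0.2 0 0" --pt "-2 0.4 0 0" --pt "-3 0.7 0 0" --pt "-4 0.9 0 0" --pt "-4 0.9 0 0"

```text
time: 4.15
tool_pos: [540.9, 199.8, 100.0]
tcp_rot: [1.519, 1.569, 1.302]
contact_force: [-0.9, 0.1, 0.6]
grip_width: 0.2
```

```bash
cat >look.py <<'E'
import sys,cv2
from h import *
i=capture('wrist')[:,:,::-1]
cv2.imwrite(sys.argv[1],cv2.resize(i[80:330,200:440],None,fx=2.4,fy=2.4,interpolation=cv2.INTER_CUBIC))
o=get_obs();print(o['time'],o['tool_pos'],o['contact_force'],o['grip_width'])
E
python3 look.py pics/w2.png
```

```text
4.2 [541.03939129 199.74227003 100.01430229] [ 0.70492603 -0.16687358  0.38672162] 0.489914975429566
```

View pics/w2.png

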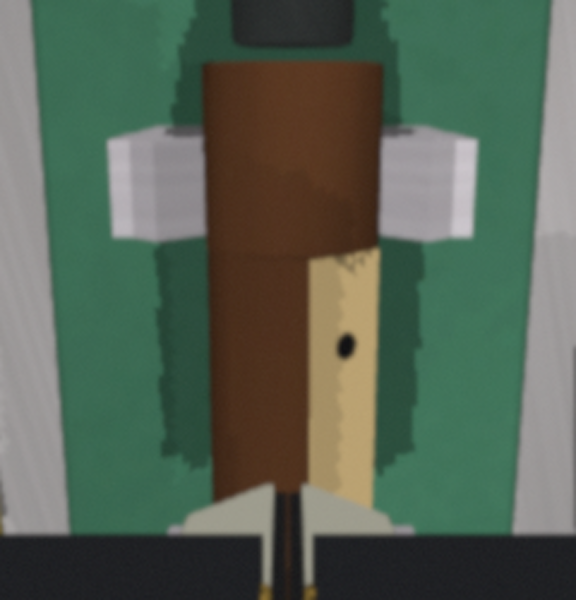

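Call:
carry_out --pt "0 0 -1 0" --pt "0 0 -2 0" --pt "0 0 -2 0"

```text
time: 4.45
tool_pos: [540.9, 199.7, 97.7]
tcp_rot: [1.715, 1.57, 1.498]
contact_force: [0.1, -0.7, -0.3]
grip_width: 0.3
```

Call:
carry_out --pt "0 0 -1 0" --pt "0 0 -2 0" --pt "0 0 -2 0"

```text
time: 4.7
tool_pos: [540.8, 199.6, 95.4]
tcp_rot: [2.104, 1.57, 1.886]
contact_force: [-0.0, -0.8, -0.9]
grip_width: 0.4
```

```bash
python3 - <<'E'
from h import *
import cv2
a=capture('wrist')[80:330,200:440,::-1];s=capture('side')[120:240,190:310,::-1]
cv2.imwrite('pics/m3.png',np.hstack([cv2.resize(a,(400,417),interpolation=3),cv2.resize(s,(400,417),interpolation=3)]))
o=get_obs();print(o['tool_pos'],o['contact_force'],o['tau'],o['moment'],o['joint_positions'])
E
```

```text
[540.85771192 199.67973157  95.63611899] [ 0.30807942  0.06888502 -0.12618324] [-2.96692589e-03 -5.02103770e+01 -2.19294798e+01  8.32108967e-02
 -4.05423358e-03 -5.88684497e-05] [-0.07897821  0.04859179 -0.00186268] [2.20072803e-01 5.33720717e-01 1.52357512e+00 1.29454211e-03
 1.08411561e+00 4.37082658e-01]
```

View pics/m3.png

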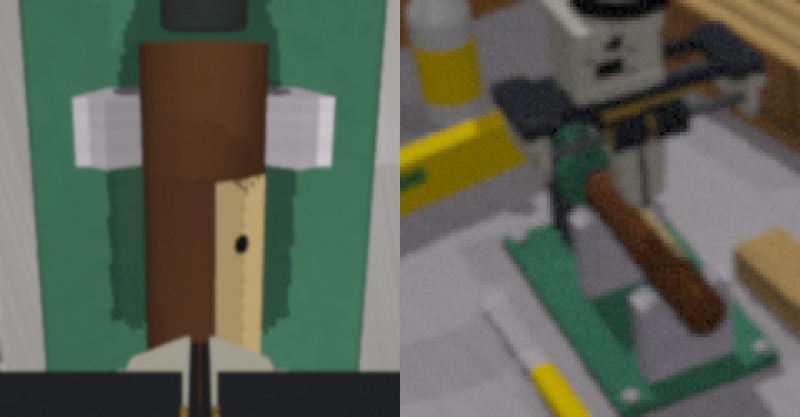

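```bash
python3 - <<'E'
from h import *
def pr(n,p):
    c=camera_info(n);P=np.linalg.inv(c['pose'])@[*p,1];q=c['camera_matrix']@P[:3];return q[:2]/q[2]
def cr(p): 
    q=pr('side',p);return np.round([(q[0]-190)*400/120+400,(q[1]-120)*417/120])
o=get_obs();t=o['tool_pos'];print('tcp',cr(t))
d=np.array([.218,.976,0]);m=np.array([541.3,198.4,85])
for a in(85,0,-105):print(a,cr(m+a*d),'top',cr(m+a*d+[0,0,18]))
for a in(-60,60):
  for s in(-38,38):print('rest',a,s,cr(m+a*d+np.array([.976*s,-.218*s,-10])))
E
```

```text
tcp [645. 231.]
85 [605. 190.] top [602. 170.]
0 [648. 243.] top [646. 224.]
-105 [707. 318.] top [706. 298.]
rest -60 -38 [637. 312.]
rest -60 38 [726. 280.]
rest 60 -38 [575. 230.]
rest 60 38 [660. 202.]
```

```bash
python3 - <<'E'
from h import *
import cv2
s=capture('side')[150:215,225:305,::-1]; a=capture('wrist')[240:315,280:360,::-1]
cv2.imwrite('pics/m4.png',np.hstack([cv2.resize(s,(480,390),interpolation=2),cv2.resize(a,(320,390),interpolation=2)]))
E
```

```text
(no output)
```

View pics/m4.png

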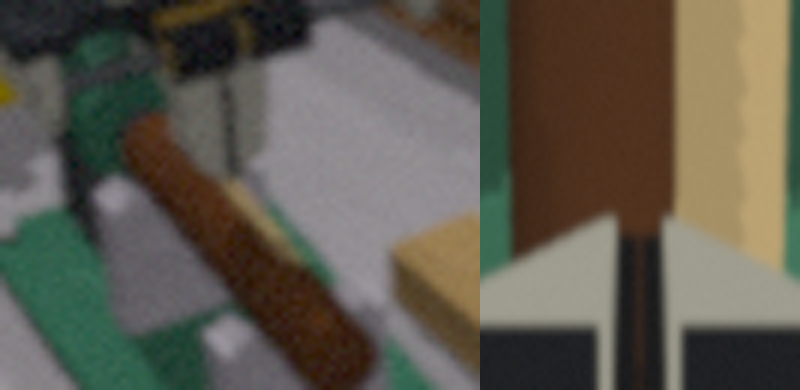

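```bash
python3 - <<'E'
from h import *
import cv2
def pr(n,p):
    c=camera_info(n);P=np.linalg.inv(c['pose'])@[*p,1];q=c['camera_matrix']@P[:3];return q[:2]/q[2]
t=np.array([201.7,484.3,199.7]);z=np.array([.38,.92,0])
for s in(-65,-46,0,46,65):print(s,pr('side',t+s*z)-[20,90],pr('side',t+s*z+[0,0,20])-[20,90])
i=cv2.imread('pics/side1.png')[90:180,20:110]
cv2.imwrite('pics/s1c.png',cv2.resize(i,(540,540),interpolation=2))
E
```

```text
-65 [57.02735025 80.32339915] [53.91806532 72.97844743]
-46 [57.34731836 76.20605978] [54.28223341 68.90387969]
0 [58.08919409 66.65962666] [55.12613323 59.46173712]
46 [58.78792395 57.66839328] [55.92036941 50.57526614]
65 [59.06481176 54.10540984] [56.23494715 47.05555004]
```

View pics/s1c.png

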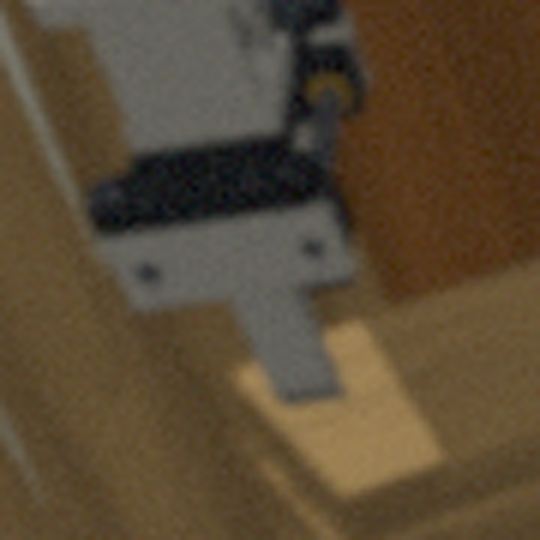

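Call:
carry_out --pt "0 0 -2 0" --pt "0 0 -4 0" --pt "0 0 -6 0" --pt "0 0 -8 0" --pt "0 0 -8 0" --pt "0 0 -8 0"

```text
time: 5.4
tool_pos: [540.8, 199.6, 87.5]
tcp_rot: [2.044, 1.57, 1.827]
contact_force: [0.3, 0.5, -1.1]
grip_width: 0.2
```

Call:
carry_out --pt "0 0 -1 0" --pt "0 0 -2 0" --pt "0 0 -3 0" --pt "0 0 -3 0"

```text
time: 5.73
tool_pos: [540.7, 199.6, 84.3]
tcp_rot: [2.326, 1.57, 2.108]
contact_force: [-0.2, 0.4, -0.2]
grip_width: 0.4
```

Call:
carry_out --pt "0 0 -1 0" --pt "0 0 -2 0" --pt "0 0 -2 0"

```text
time: 5.98
tool_pos: [540.5, 199.6, 82.0]
tcp_rot: [2.606, 1.569, 2.388]
contact_force: [-0.1, 0.2, 0.3]
grip_width: 0.5
```

Call:
carry_out --pt "0 0 -1 0" --pt "0 0 -1.5 0" --pt "0 0 -1.5 0"

```text
time: 6.23
tool_pos: [540.5, 199.6, 80.4]
tcp_rot: [2.721, 1.569, 2.504]
contact_force: [0.1, -0.0, -0.1]
grip_width: 0.4
```

Call:
carry_out --pt "0 0 -1 0" --pt "0 0 -1.5 0" --pt "0 0 -1.5 0"

```text
time: 6.48
tool_pos: [540.4, 199.6, 78.7]
tcp_rot: [2.82, 1.569, 2.602]
contact_force: [-0.4, 0.1, 0.0]
grip_width: 0.6
```

Call:
carry_out --pt "0 0 -1 0" --pt "0 0 -1.5 0" --pt "0 0 -1.5 0"

```text
time: 6.73
tool_pos: [540.3, 199.5, 77.1]
tcp_rot: [2.946, 1.569, 2.728]
contact_force: [-0.3, 0.3, 0.6]
grip_width: 0.7
```

Call:
carry_out --pt "0 0 -1 0" --pt "0 0 -1.5 0" --pt "0 0 -1.5 0"

```text
time: 6.98
tool_pos: [540.5, 199.6, 76.5]
tcp_rot: [2.528, 1.57, 2.31]
contact_force: [-2.6, -1.2, 5.6]
grip_width: 0.7
```

Call:
carry_out --pt "0 0 -1 0" --pt "0 0 -1.5 0" --pt "0 0 -1.5 0"

```text
time: 7.23
tool_pos: [540.7, 199.6, 76.4]
tcp_rot: [1.504, 1.57, 1.286]
contact_force: [-3.6, -1.2, 9.7]
grip_width: 0.4
```

Call:
carry_out --pt "0 0 4 0" --pt "7 -1.6 6 0" --pt "14 -3.1 6 0" --pt "21 -4.7 6 0" --pt "28 -6.3 6 0" --pt "28 -6.3 3 0" --pt "28 -6.3 0 0" --pt "28 -6.3 -2 0" --pt "28 -6.3 -2 0" --pt "28 -6.3 -2 0"

```text
time: 8.07
tool_pos: [568.2, 193.3, 74.1]
tcp_rot: [2.398, 1.57, 2.18]
contact_force: [-0.5, 0.3, 0.2]
grip_width: 0.6
```

Call:
carry_out --pt "-1 0.2 0 0" --pt "-2 0.4 0 0" --pt "-3 0.7 0 0" --pt "-4 0.9 0 0" --pt "-5 1.1 0 0" --pt "-6 1.3 0 0" --pt "-6 1.3 0 0"

```text
time: 8.65
tool_pos: [562.0, 194.7, 74.2]
tcp_rot: [2.383, 1.57, 2.166]
contact_force: [0.3, -0.8, -0.1]
grip_width: 0.4
```

Call:
carry_out --pt "-1 0.2 0 0" --pt "-2 0.4 0 0" --pt "-3 0.7 0 0" --pt "-4 0.9 0 0" --pt "-5 1.1 0 0" --pt "-6 1.3 0 0"

```text
time: 9.15
tool_pos: [555.9, 196.0, 74.1]
tcp_rot: [2.45, 1.57, 2.233]
contact_force: [0.1, -0.2, 0.3]
grip_width: 0.5
```

Call:
carry_out --pt "-1 0.2 0 0" --pt "-2 0.4 0 0" --pt "-3 0.7 0 0" --pt "-4 0.9 0 0" --pt "-5 1.1 0 0" --pt "-6 1.3 0 0"

```text
time: 9.65
tool_pos: [550.8, 197.2, 74.5]
tcp_rot: [0.69, 1.569, 0.473]
contact_force: [3.1, -1.1, 0.6]
grip_width: 0.3
```

Call:
carry_out --pt "-1 0.2 0 0" --pt "-2 0.4 -0.3 0" --pt "-3 0.7 -0.3 0" --pt "-4 0.9 -0.5 0" --pt "-5 1.1 -0.5 0"

```text
time: 10.07
tool_pos: [547.6, 198.1, 75.3]
tcp_rot: [0.372, 1.565, 0.155]
contact_force: [4.2, -1.8, 6.6]
grip_width: 0.2
```

Call:
carry_out --pt "-1 0.2 0 0" --pt "-2 0.4 -0.3 0" --pt "-3 0.7 -0.3 0" --pt "-4 0.9 -0.5 0" --pt "-5 1.1 -0.5 0"

```text
time: 10.48
tool_pos: [543.3, 199.1, 75.7]
tcp_rot: [0.339, 1.563, 0.121]
contact_force: [2.0, -2.3, 5.8]
grip_width: 0.5
```

```bash
python3 look.py pics/w5.png
```

```text
10.5333 [542.8913833  199.20640318  75.57242379] [ 2.01790607 -1.11013005  6.98985238] 0.11805249656158373
```

View pics/w5.png

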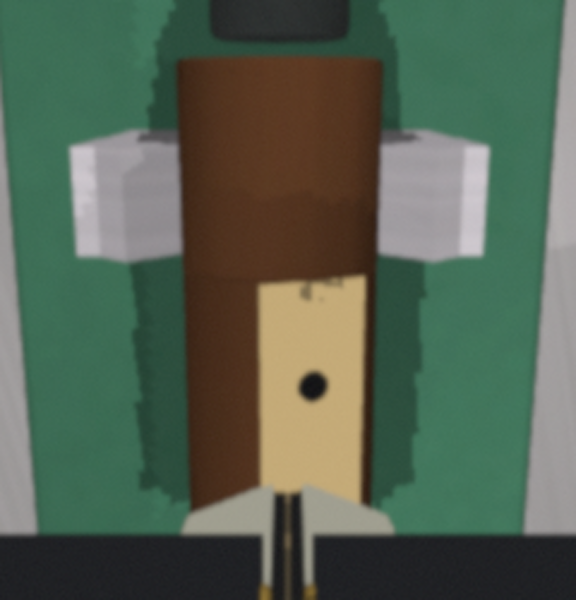

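Call:
carry_out --pt "-1 0.2 -1 0" --pt "-2 0.4 -1.3 0" --pt "-3 0.7 -1.6 0" --pt "-4 0.9 -2 0" --pt "-5 1.1 -2 0"

```text
time: 10.95
tool_pos: [538.0, 200.3, 74.2]
tcp_rot: [0.338, 1.562, 0.121]
contact_force: [2.3, -1.9, 3.2]
grip_width: 0.3
```

Call:
carry_out --pt "-1 0.2 -0.6 0" --pt "-2 0.4 -1 0" --pt "-3 0.7 -1.2 0" --pt "-3 0.7 -1.5 0"

```text
time: 11.28
tool_pos: [535.1, 201.0, 73.2]
tcp_rot: [0.329, 1.562, 0.112]
contact_force: [0.5, -2.4, 9.7]
grip_width: 0.2
```

Call:
carry_out --pt "0 0 6 0" --pt "3 -0.7 8 0" --pt "6.4 -1.4 8 0" --pt "6.4 -1.4 8 0" --pt "6.4 -1.4 8 0" --hand 12

```text
time: 11.7
tool_pos: [541.2, 199.5, 80.7]
tcp_rot: [0.331, 1.563, 0.114]
contact_force: [0.0, 0.3, 0.5]
grip_width: 12.2
```

```bash
python3 look.py pics/w6.png
```

```text
11.75 [541.12757534 199.55350168  80.69419935] [ 0.55452114 -0.01630029  0.15803981] 12.293982894836683
```

View pics/w6.png

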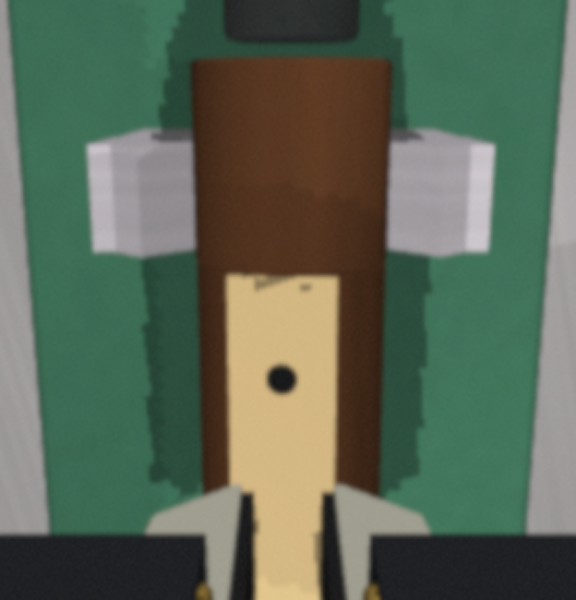

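Call:
carry_out --pt "1 -0.2 -3 0" --pt "1 -0.2 -5 0" --pt "1 -0.2 -6.5 0" --pt "1 -0.2 -8 0" --pt "1 -0.2 -9.5 0" --pt "1 -0.2 -10.5 0"

```text
time: 12.25
tool_pos: [543.6, 199.1, 73.5]
tcp_rot: [0.285, 1.559, 0.068]
contact_force: [-7.3, -3.3, 30.2]
grip_width: 11.8
```

Call:
carry_out --pt "0 0 -1 0" --pt "0 0 -2 0" --pt "0 0 -2 0"

```text
time: 12.5
tool_pos: [544.5, 199.1, 73.7]
tcp_rot: [0.294, 1.556, 0.077]
contact_force: [-3.1, -2.0, 16.3]
grip_width: 11.9
```

Call:
carry_out --pt "-1 0.2 4 0" --pt "-2 0.4 12 0" --pt "-3 0.6 25 0" --pt "-3 0.6 35 0" --pt "-3 0.6 35 0" --pt "-3 0.6 35 0"

```text
time: 13.0
tool_pos: [541.8, 199.9, 109.0]
tcp_rot: [0.304, 1.555, 0.088]
contact_force: [-0.3, -1.5, -0.3]
grip_width: 12.2
```

```bash
cat >ang.py <<'E'
from h import *
import cv2
from scipy.optimize import least_squares
o=get_obs();i=capture('wrist').astype(int)
c=camera_info('wrist');T=np.eye(4);T[:3,:3]=rot(o);T[:3,3]=o['tool_pos'];W=np.linalg.inv(T@c['mount'])
d=np.array([.218,.976,0]);s=np.array([.976,-.218,0])
r,g,b=i[...,0],i[...,1],i[...,2]
flat=((r>140)&(r-b>35)).astype(np.uint8);bar=((r-g>15)).astype(np.uint8)
obs=[]
for v in range(150,290,4):
    f=np.where(flat[v,220:420])[0]+220;k=np.where(bar[v,220:420])[0]+220
    if 20<len(f)<80 and len(k)>45: obs.append((v,k[0],k[-1]+1,f[0],f[-1]+1))
obs=np.array(obs);print(obs[::5],len(obs),o['tool_pos'],o['contact_force'],o['grip_width'])
def pr(p): q=c['camera_matrix']@(W@[*p,1])[:3];return q[:2]/q[2]
def colat(x,z,v): # column at row v of line parallel to the bar at jig (x,z)
    a=pr(m+s*x+[0,0,z]-50*d);e=pr(m+s*x+[0,0,z]+50*d);return a[0]+(e[0]-a[0])*(v-a[1])/(e[1]-a[1])
m=np.array([541.3,198.4,85])
def res(p):
    x0,z0,a=p;R_=[]
    h=(W@[*(m+s*x0+[0,0,z0]),1])[2]; t=np.arcsin(18/190)
    e=[]
    for v,k0,k1,f0,f1 in obs:
        e+=[colat(x0-18*np.cos(t),z0+18*np.sin(t),v)-k0,colat(x0+18*np.cos(t),z0+18*np.sin(t),v)-k1]
        for f,si in((f0,-1),(f1,1)):
            e.append(colat(x0+15*np.sin(a)+si*10*np.cos(a),z0+15*np.cos(a)-si*10*np.sin(a),v)-f)
    return np.array(e)
q=least_squares(res,[0,0,0],loss='soft_l1');print('x0,z0,a',q.x,'rms px',np.sqrt(np.mean(res(q.x)**2)))
E
python3 ang.py
```

```text
[[186 287 352 299 340]
 [206 287 352 299 340]
 [226 288 351 300 339]
 [246 288 351 300 339]
 [266 289 350 300 339]] 24 [541.81754273 199.86366867 109.04743171] [-0.26284258 -1.47102432 -0.330665  ] 12.238374879299261
x0,z0,a [-0.0209485  -8.13932405 -0.01877602] rms px 0.679772832429606
```

Call:
carry_out --pt "0 -10 10 0" --pt "-2 -45 20 0" --pt "-4 -85 20 0" --pt "-6 -125 20 0" --pt "-8 -165 20 0" --pt "-10 -205 20 0" --pt "-12 -245 20 0" --pt "-14 -285 20 0" --pt "-16 -325 20 0" --pt "-18 -365 20 0" --pt "-19 -405 10 0" --pt "-20 -440 0 0" --pt "-21 -465 -15 0" --pt "-21 -480 -30 0" --pt "-21 -480 -40 0" --pt "-21 -480 -44 0" --pt "-21 -480 -44 0" --pt "-21 -480 -44 0" --hand 0

```text
time: 14.55
tool_pos: [520.5, -279.3, 64.8]
tcp_rot: [0.316, 1.556, 0.101]
contact_force: [0.4, 1.1, -0.2]
grip_width: 0.2
```

```bash
python3 look.py pics/w7.png
```

```text
14.6 [ 520.85388671 -279.36465195   65.2432692 ] [ 0.9559385  -1.01813032  0.13899891] 0.18123166019698064
```

View pics/w7.png

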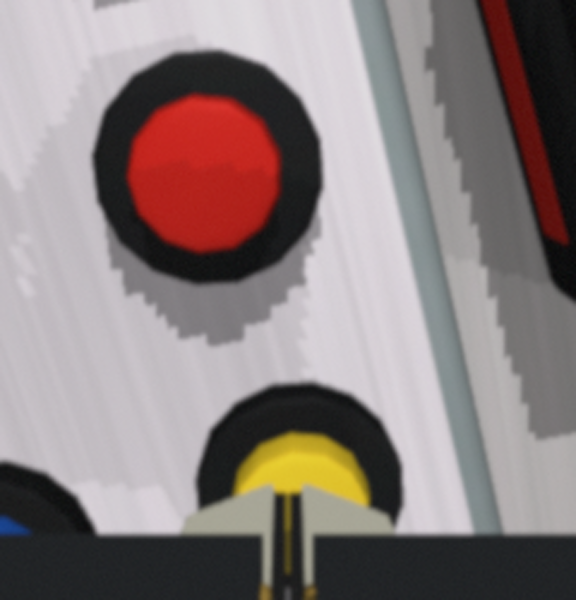

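```bash
python3 - <<'E'
from h import *
o=get_obs();c=camera_info('wrist');T=np.eye(4);T[:3,:3]=rot(o);T[:3,3]=o['tool_pos'];C=T@c['mount']
d=C[:3,:3]@np.linalg.solve(c['camera_matrix'],[200+205/2.4,80+173/2.4,1]);print('red',C[:3,3]+d*(77-C[2,3])/d[2])
# tip tilt, and where the real tip (26.5 mm behind TCP) is
print(o['tool_pos'],T[:3,:3]@[-26.5,0,0],rot(o)[:,0],o['joint_positions'])
E
```

```text
red [ 519.54528998 -213.64754496   77.        ]
[ 520.85388671 -279.36465195   65.2432692 ] [-4.12147090e-01 -2.08975541e-02  2.64967866e+01] [ 1.55527204e-02  7.88586949e-04 -9.99878738e-01] [-0.62768117  0.58563825  1.52520644  0.0114777   1.01865137 -0.41828363]
```

Call:
carry_out --pt "1.5 -1.2 -4 0" --pt "1.5 -1.2 -8 0" --pt "1.5 -1.2 -11 0" --pt "1.5 -1.2 -13 0" --pt "1.5 -1.2 -13 0"

```text
time: 15.02
tool_pos: [522.1, -280.2, 51.7]
tcp_rot: [0.31, 1.556, 0.095]
contact_force: [-0.0, 0.4, -0.5]
grip_width: 0.2
```

Call:
carry_out --pt "0 0 -1.5 0" --pt "0 0 -3 0" --pt "0 0 -3 0" --pt "0 0 -3 0"

```text
time: 15.35
tool_pos: [522.3, -280.3, 48.9]
tcp_rot: [0.286, 1.556, 0.07]
contact_force: [-0.3, 0.1, 1.6]
grip_width: 0.7
```

Call:
carry_out --pt "0 0 -2 0" --pt "0 0 -4 0" --pt "0 0 -5 0" --pt "0 0 -6 0" --pt "0 0 -6 0" --pt "0 0 -6 0"

```text
time: 15.85
tool_pos: [522.4, -280.4, 44.7]
tcp_rot: [0.236, 1.555, 0.021]
contact_force: [-3.2, 3.3, 15.1]
grip_width: 0.4
```

Call:
carry_out --pt "0 0 10 0" --pt "0 0 22 0" --pt "-20 -1 24 0" --pt "-45 -2 24 0" --pt "-68.5 -3.3 24 0" --pt "-68.5 -3.3 20 0" --pt "-68.5 -3.3 13 0" --pt "-68.5 -3.3 9 0" --pt "-68.5 -3.3 9 0"

```text
time: 16.6
tool_pos: [454.2, -283.4, 52.4]
tcp_rot: [0.313, 1.556, 0.098]
contact_force: [0.5, 0.3, -0.3]
grip_width: 0.5
```

Call:
carry_out --pt "0 0 -3 0" --pt "0 0 -5 0" --pt "0 0 -7 0" --pt "0 0 -9 0" --pt "0 0 -11 0" --pt "0 0 -11.5 0" --pt "0 0 -11.5 0"

```text
time: 17.18
tool_pos: [455.1, -283.7, 44.4]
tcp_rot: [0.18, 1.553, -0.035]
contact_force: [-6.1, 5.7, 29.5]
grip_width: 0.3
```

Call:
carry_out --pt "0 0 12 0" --pt "0 0 25 0" --pt "-1 20 27 0" --pt "-3 55 27 0" --pt "-5 90 27 0" --pt "-7 120 27 0" --pt "-8.3 135 27 0" --pt "-8.3 135 22 0" --pt "-8.3 135 14 0" --pt "-8.3 135 9 0" --pt "-8.3 135 9 0"

```text
time: 18.1
tool_pos: [446.3, -149.3, 51.8]
tcp_rot: [0.232, 1.555, 0.016]
contact_force: [-0.7, -0.2, 0.6]
grip_width: 0.4
```

Call:
carry_out --pt "0 0 -3 0" --pt "0 0 -5 0" --pt "0 0 -7 0" --pt "0 0 -9 0" --pt "0 0 -10.5 0" --pt "0 0 -10.5 0" --pt "0 0 -10.5 0"

```text
time: 18.68
tool_pos: [446.7, -150.3, 44.3]
tcp_rot: [0.111, 1.553, -0.104]
contact_force: [-9.6, 2.5, 33.4]
grip_width: 0.5
```

Call:
carry_out --pt "0 0 12 0" --pt "0 0 25 0" --pt "20 1.5 27 0" --pt "45 3.5 27 0" --pt "69 5 27 0" --pt "69 5 22 0" --pt "69 5 14 0" --pt "69 5 9 0" --pt "69 5 9 0"

```text
time: 19.43
tool_pos: [513.7, -144.9, 51.5]
tcp_rot: [0.192, 1.557, -0.024]
contact_force: [-0.5, -0.1, 0.3]
grip_width: 0.6
```

Call:
carry_out --pt "0 0 -3 0" --pt "0 0 -5 0" --pt "0 0 -7 0" --pt "0 0 -9 0" --pt "0 0 -10.5 0" --pt "0 0 -10.5 0" --pt "0 0 -10.5 0"

```text
time: 20.02
tool_pos: [513.4, -145.2, 44.4]
tcp_rot: [0.111, 1.555, -0.104]
contact_force: [-10.0, 2.8, 29.8]
grip_width: 0.5
```

Call:
carry_out --pt "0 0 12 0" --pt "0 0 30 0" --pt "0 0 60 0" --pt "-10 40 90 0" --pt "-10 40 100 0" --pt "-10 40 100 0" --pt "-10 40 100 0"

```text
time: 20.6
tool_pos: [503.6, -105.2, 144.8]
tcp_rot: [0.07, 1.553, -0.144]
contact_force: [-0.8, 0.1, -0.5]
grip_width: 0.4
```

```bash
python3 - <<'E'
from h import *
i=capture('top').astype(int)[215:260,200:295];r,g,b=i[...,0],i[...,1],i[...,2]
v,u=np.where((r>120)&(r-b>35));P=np.array([ray('top',a+200,c+215,100) for a,c in zip(u,v)])
rel=(P-[541.3,198.4,100])[:,:2];a=rel@[.976,-.218];l=rel@[.218,.976]
print(len(u),'across mean',a.mean(),np.ptp(a),'along',l.mean(),np.ptp(l))
v,u=np.where((r-g>12));k=np.array([ray('top',x+200,y+215,88) for x,y in zip(u,v)])-[541.3,198.4,88];a=k[:,:2]@[.976,-.218];print('bar across',a.mean(),np.percentile(a,[3,97]))
o=get_obs();print(o['time'],o['contact_force'],abs(o['dq']).max())
close_job()
E
```

```text
269 across mean -1.5541858657766305 21.57545032255785 along 1.2777358574049926 100.05996698771892
bar across -1.3803961217165654 [-16.68065673  14.27326319]
20.65 [ 0.54935067 -0.33288355  0.28756289] 0.027972512217286652
the job is handed in; nothing more can be done
```

The bar is flat-up and released, the keys were pressed in the order yellow, blue, white, green, and the job was handed in at 20.7 s. No verdict is reported.

- **Bar:** The moves cannot tilt the gripper, so I did not grip and roll the bar as suggested. I rolled it by sliding the closed fingertips across its top and the edge of the flat. I then levelled it by pressing the flat with the fingers slightly open. The wrist picture after release gave about -0.02 rad. At the end the top camera showed the flat centred on the bar to about 0.2 mm, so it had stayed up.
- **Keys:** Each key bottomed out after about 6 mm, at 15, 30, 33 and 30 N in that order. I lifted clear after each one. The red key was never approached from above. I did not check in a picture that the keys had come back up.
- **Finish:** The arm ended about 100 mm above the panel, with no contact force beyond sensor noise.
- **Disagreement, tool tip:** The fingertips touched about 26 mm short of the stated TCP, and the side picture also showed them short of it. My first passes over the bar therefore touched nothing, and I set all later heights from felt contact.
- **Disagreement, bar height:** The angle fit to the wrist picture put the bar's axis about 8 mm too low. I did not trust that height, and judged the angle by the flat being centred between the bar's edges.

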